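# Stir the ferrite beads

## Task

The washed ferrite beads in the deep metal bowl should be stirred so that they dry evenly. Take the longer of the two standing rods by its handle, lower it into the clear middle of the bowl almost to the floor, and stir three full rounds in a wide circle, about half-way between the middle and the wall, so that the beads are pushed about but all stay in the bowl. Then leave the rod standing in the bowl and let go of it.

Things in the scene. Friction and masses are not known exactly. Their poses are not given: they have to be found in the camera images.
- long_rod_grip (a point): centre of the long rod's handle: round wood, 22 mm thick, 60 mm long, on a 10 mm steel rod, 190 mm in all. It stands upright (leans 4 deg at most) in a 40 mm deep hole of a fixed wooden block 60x60x50 mm; this point is 170 mm above the bench. Lift 45 mm to clear the block. The other rod, 115 mm, stands in a like block 100 mm or more away. z: up along the rod
- long_rod_foot (a point): centre of the long rod's rounded lower end, 160 mm below the centre of its handle on the same axis; 10 mm above the bench at the start. z: along the rod toward the handle
- bowl: deep round metal bowl with upright walls that holds the beads, fixed to the bench: 124 mm across at the foot, 120 mm at the rim, wall 4 mm, inside 110 mm across. Origin: centre of its underside on the bench; the inner floor is 10 mm and the rim 75 mm above it. z up; it is round, so its yaw means nothing
- bead0_center (a point): centre of one of six loose black ferrite beads, cylinders 18 mm across, 16 mm tall, 15 g, standing on the bowl's inner floor; at the start they form an even ring of 27 mm radius about the bowl's axis, its middle free. Bead 3 stands opposite
- bead1_center (a point): centre of one of six loose black ferrite beads, cylinders 18 mm across, 16 mm tall, 15 g, standing on the bowl's inner floor; at the start they form an even ring of 27 mm radius about the bowl's axis, its middle free. Bead 4 stands opposite
- bead2_center (a point): centre of one of six loose black ferrite beads, cylinders 18 mm across, 16 mm tall, 15 g, standing on the bowl's inner floor; at the start they form an even ring of 27 mm radius about the bowl's axis, its middle free. Bead 5 stands opposite
- bead3_center (a point): centre of one of six loose black ferrite beads, cylinders 18 mm across, 16 mm tall, 15 g, standing on the bowl's inner floor; at the start they form an even ring of 27 mm radius about the bowl's axis, its middle free. Bead 0 stands opposite
- bead4_center (a point): centre of one of six loose black ferrite beads, cylinders 18 mm across, 16 mm tall, 15 g, standing on the bowl's inner floor; at the start they form an even ring of 27 mm radius about the bowl's axis, its middle free. Bead 1 stands opposite
- bead5_center (a point): centre of one of six loose black ferrite beads, cylinders 18 mm across, 16 mm tall, 15 g, standing on the bowl's inner floor; at the start they form an even ring of 27 mm radius about the bowl's axis, its middle free. Bead 2 stands opposite
There are look-alikes about, which are no part of the job. Leave any purple look-alike of the part that bears long_rod_grip alone. What is shaped like the bowl but green or pink is not meant.

How it is judged (in metres and radians):
On the way, in this order (a step that is already met when the one before it is completed fails the run):
1. round 1: the long rod's foot is at one side of the bowl, at least 12 mm from the middle and no more than 14 mm above the inner floor (z of long_rod_foot in the frame of bowl below 0.024 m and horizontal distance between long_rod_foot and bowl below 0.056 m and x of long_rod_foot in the frame of bowl above 0.012 m and y of long_rod_foot in the frame of bowl between -0.012 and 0.012 m), for 0.05 s.
2. round 1: the foot, still low among the beads, is a quarter further round (z of long_rod_foot in the frame of bowl below 0.024 m and horizontal distance between long_rod_foot and bowl below 0.056 m and (y of long_rod_foot in the frame of bowl above 0.012 m or y of long_rod_foot in the frame of bowl below -0.012 m) and x of long_rod_foot in the frame of bowl between -0.012 and 0.012 m), for 0.05 s.
3. round 1: the foot, still low among the beads, is at the opposite side (z of long_rod_foot in the frame of bowl below 0.024 m and horizontal distance between long_rod_foot and bowl below 0.056 m and x of long_rod_foot in the frame of bowl below -0.012 m and y of long_rod_foot in the frame of bowl between -0.012 and 0.012 m), for 0.05 s.
4. round 1: the foot, still low among the beads, is a quarter further round (all of step 2), for 0.05 s.
5. round 2: the foot, still low among the beads, is at one side of the bowl, at least 12 mm from the middle (all of step 1), for 0.05 s.
6. round 2: the foot, still low among the beads, is a quarter further round (all of step 4), for 0.05 s.
7. round 2: the foot, still low among the beads, is at the opposite side (all of step 3), for 0.05 s.
8. round 2: the foot, still low among the beads, is a quarter further round (all of step 6), for 0.05 s.
At the end, for the whole second after the job is handed in: The long rod is let go with its foot in the bowl, under 45 mm above the bowl's underside, and leans less than 74 degrees. All six beads are in the bowl (within 58 mm of its axis, below 60 mm), and of each two that stood opposite at least one lies over 8 mm from its start (distance of any of bead0_center, bead3_center from where it was at the start of the episode above 0.008 m and distance of any of bead1_center, bead4_center from where it was at the start of the episode above 0.008 m and distance of any of bead2_center, bead5_center from where it was at the start of the episode above 0.008 m and horizontal distance between each of bead0_center, bead1_center, bead2_center, bead3_center, bead4_center, bead5_center and bowl below 0.058 m and z of each of bead0_center, bead1_center, bead2_center, bead3_center, bead4_center, bead5_center in the frame of bowl below 0.06 m and horizontal distance between long_rod_foot and bowl below 0.056 m and z of long_rod_foot in the frame of bowl below 0.045 m and angle between long_rod_foot's own z axis and vertical below 1.3 rad); the robot touches nothing.
It also fails if it takes over 72 s, if anything falls off the work surface, if the arm or the gripper's body presses on something with over 40 N, if the wrist force passes 120 N, or if a joint passes its speed limit or range.

## Robot

A 7-joint arm with a two-finger parallel gripper is mounted at the origin on a cart in front of the work surface, level with it; the furniture and walls round the work are solid. World frame = base frame: x ahead of the robot, y to its left, z up, the work surface at z = 0. Lengths are in mm, angles in degrees, forces in N, time in s.
With the tool pointing down it reaches from about 400 to 900 mm from the base axis. Payload 5.5 kg.
Tool frame: the origin (TCP) lies between the finger pads; the fingertips stand 19 mm ahead of it and the grasp point (between the pads) is the TCP (ctrl.nose_length is the distance from the TCP to the fingertips, in mm); z points along the fingers, y is the direction in which the jaws open and shut (so a half turn about z gives the same grasp; the last joint's range is limited). The gripper opens to 92 mm and grips with 3 to 60 N. Pads are 19 mm wide; open, the fingers measure 130 mm over their backs; the gripper's body (75 mm by 190 mm) begins 47 mm behind the grasp point.
Start: joints at [-54.19, 28.699, -24.465, 88.831, 12.651, 65.22, -12.049], TCP at [230.035, 607.934, 214.929] pointing down, gripper open.
Joint ranges: [-164.97, 164.97], [-17.58, 116.51], [-87.97, 89.64], [11.32, 138.91], [-80.73, 260.73], [10.89, 115.49], [-147.41, 147.41]. Speed limits (degrees/s): [147.25, 147.25, 180, 180, 180, 180, 180].

## Interface

Orientations are given as a 3x3 rotation matrix whose columns are the frame's x, y, z axes.
In Python, from plant import ctrl gives the robot as it stands. The module is installed in compiled form; this text tells all that it offers.
- The arm moves only by the shell command python3 -m inch 'ROWS' [FORCE]. ROWS is JSON, one flat list of numbers, 5 for each row, row after row: the shift along the tool's x, y, z in mm, then the turn about the tool's z in degrees, then the gripper command: -1 is shut, 1 is fully open, values between are in proportion. A call has 1 to 12 rows; each row shifts and turns the commanded pose from where the row before left it, along the tool's axes as they then stand; what a row does not reach is not made up. A row lasts 1/12 s, in which the tool goes at most 41.7 mm and 7.16 degrees, less where a joint would pass 70% of its speed; a pose out of reach is approached as far as the arm can. A call with a gripper value outside its range is refused whole. The fingers move at their own pace and stop on an object; FORCE is the grip in N (left out, the last holds). Time passes only in rows, so rows that do not move let the fingers close. It gives the time, the measured TCP pose, the force and the opening at its end, in the units of the state.
- ctrl.state(): the state, without advancing time (a new reading comes with each control period).
- ctrl.grab_frame(name): name is "scene" or "top"; returns a dict with "image" (420x560x3 uint8, red, green, blue), "depth" (420x560 float32, mm along the optical axis (not along the pixel's ray), 0 where there is no reading), "intrinsics" (3x3 intrinsics, pixels), "k1" (the pictures are not rectified: a ray, as slopes to the right and down, at radius r is drawn at 1 + k1 r^2 times it, then the intrinsics apply), "R" (3x3) and "t" (3): a world point X has camera coordinates R X + t. Camera axes: x right, y down, z forward; pixel columns grow to the right and rows downward; lengths in mm; the calibration is good to about 2 mm. A picture is of the moment at which its call begins.
- ctrl.job_done(): hands the job in, once; it reports no verdict.
The state is a dict: "t": time; "q": joint angles; "qd": joint speeds; "joint_efforts": joint torques, N m; "tcp_pos": TCP position; "orientation": TCP orientation; "contact_force": force on the tool from outside, world axes, zero at the start; "moment": the same for the moment, N m; "finger_gap": finger opening in mm.
Only numpy, scipy, OpenCV 4.12 (cv2) and the standard library are available. Lean on these libraries where they do the work, as an engineer would, in place of code of your own. Each camera call takes 0.05 s, during which the arm holds its last target.

## Working session

There is one attempt and no reset: what is moved stays moved. The work goes in short steps, Python scripts to look and compute and a shell command to move; the robot and the scene stay as the last step left them, time stands still between calls to the robot, and variables do not carry over. Pictures are saved under pics/ and viewed, and the job is handed in when it is done.

```bash
mkdir -p pics; cat > h.py <<'E'
import numpy as np, cv2
from plant import ctrl
def grab(n,fn=None):
    f=ctrl.grab_frame(n)
    if fn: cv2.imwrite(fn,f['image'][:,:,::-1])
    return f
def world(f):
    K=np.array(f['intrinsics']);k1=f['k1'];d=f['depth']
    v,u=np.mgrid[0:d.shape[0],0:d.shape[1]]
    p=np.stack([u,v],-1).reshape(-1,1,2).astype(float)
    n=cv2.undistortPoints(p,K,np.array([k1,0,0,0.])).reshape(d.shape+(2,))
    c=np.concatenate([n*d[...,None],d[...,None]],-1)
    W=(c-np.array(f['t']))@np.array(f['R'])
    W[d==0]=np.nan
    return W
E
python3 - <<'E'
from h import *
s=ctrl.state();print({k:np.round(v,2).tolist() for k,v in s.items()})
for n in('scene','top'):
    f=grab(n,f'pics/{n}0.png');np.savez(f'{n}0.npz',W=world(f),im=f['image']); print(n,-np.array(f['R']).T@f['t'],f['k1'],np.round(f['intrinsics'],1).tolist())
E
```

```text
{'t': 0.0, 'q': [-54.19, 28.75, -24.45, 88.89, 12.65, 65.22, -12.05], 'qd': [0.02, 0.01, -0.06, -0.04, 0.06, 0.08, 0.07], 'joint_efforts': [0.0, -56.66, -5.82, -27.91, -0.07, 0.03, 0.0], 'tcp_pos': [229.88, 607.25, 213.88], 'orientation': [[-0.94, 0.35, -0.0], [0.35, 0.94, -0.0], [0.0, -0.0, -1.0]], 'contact_force': [-0.58, -0.23, -0.92], 'moment': [0.05, 0.0, 0.04], 'finger_gap': 92.09}
scene [-132.32988767 -985.76977483  919.63800286] -0.030782944121278622 [[464.0, 0.0, 274.0], [0.0, 464.0, 211.3], [0.0, 0.0, 1.0]]
top [ 438.90307832  -30.74836357 1280.04079352] 0.0029444631344711742 [[445.9, 0.0, 274.9], [0.0, 445.9, 207.8], [0.0, 0.0, 1.0]]
```

View pics/scene0.png

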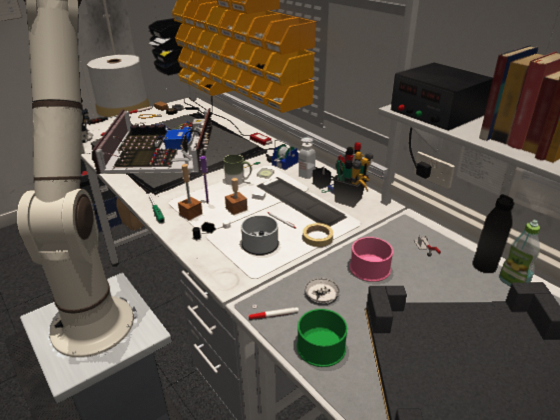

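View pics/top0.png

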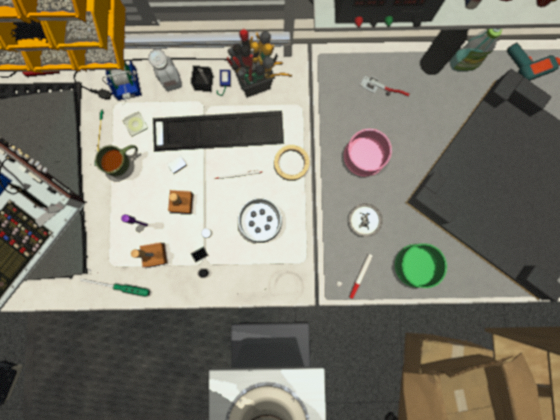

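```bash
python3 - <<'E'
from h import *
W=np.load('top0.npz');im=W['im'];w=W['W']
c=im[180:280,100:300];cv2.imwrite('pics/topc.png',cv2.resize(c,None,fx=4,fy=4,interpolation=2)[:,:,::-1])
s=np.load('scene0.npz');c=s['im'][140:250,150:290];cv2.imwrite('pics/scc.png',cv2.resize(c,None,fx=5,fy=5,interpolation=2)[:,:,::-1])
# bowl rim, metal: points near bowl with z 65..82
for nm,d in(('top',W),('scene',s)):
    w=d['W'];x,y,z=w[...,0],w[...,1],w[...,2]
    m=(z>70)&(z<80)&(x>280)&(x<520)&(y>-80)&(y<120)
    P=w[m];print(nm,len(P),np.nanmin(P,0),np.nanmax(P,0))
    A=np.c_[2*P[:,:2],np.ones(len(P))];b=(P[:,:2]**2).sum(1);r=np.linalg.lstsq(A,b,rcond=None)[0]
    print('circle',r[:2],np.sqrt(r[2]+r[0]**2+r[1]**2))
    for zz in range(60,240,20):
        m=(z>zz-10)&(z<zz+10)&(x>150)&(x<600)&(y>150)&(y<480)
        if zz>60 or 1:
            n,l,st,ce=cv2.connectedComponentsWithStats(m.astype(np.uint8))
            print(zz,[(np.round(np.nanmedian(w[l==i],0)).tolist(),int(st[i,4]),ce[i].round().tolist()) for i in range(1,n) if st[i,4]>3])
E
```

```text
top 46 [502.26808281 -29.62042595  70.51630447] [519.09076504  51.30538126  78.47683834]
circle [559.34941395  10.66355227] 56.00732698553238
60 [([595.0, 236.0, 51.0], 4, [178.0, 208.0]), ([596.0, 225.0, 52.0], 7, [182.0, 209.0]), ([589.0, 209.0, 51.0], 4, [187.0, 210.0]), ([555.0, 335.0, 62.0], 8, [141.0, 223.0]), ([492.0, 289.0, 51.0], 17, [158.0, 246.0]), ([491.0, 333.0, 52.0], 4, [142.0, 246.0]), ([488.0, 324.0, 51.0], 8, [146.0, 248.0]), ([494.0, 316.0, 51.0], 4, [149.0, 246.0]), ([490.0, 339.0, 51.0], 4, [140.0, 247.0]), ([487.0, 306.0, 52.0], 8, [152.0, 248.0]), ([473.0, 305.0, 54.0], 10, [152.0, 253.0]), ([462.0, 288.0, 51.0], 14, [159.0, 257.0]), ([456.0, 324.0, 51.0], 24, [145.0, 260.0]), ([446.0, 305.0, 51.0], 18, [152.0, 263.0])]
80 [([556.0, 335.0, 84.0], 7, [139.0, 222.0]), ([470.0, 305.0, 81.0], 8, [149.0, 254.0])]
100 [([556.0, 334.0, 102.0], 10, [137.0, 221.0]), ([471.0, 305.0, 102.0], 8, [147.0, 254.0])]
120 [([470.0, 305.0, 116.0], 6, [145.0, 253.0])]
140 [([554.0, 329.0, 141.0], 19, [133.0, 220.0])]
160 [([555.0, 329.0, 161.0], 23, [131.0, 219.0]), ([470.0, 301.0
[... 518 characters left out ...]
12.0, 51.0], 5, [232.0, 202.0])]
80 [([560.0, 334.0, 79.0], 12, [206.0, 185.0]), ([470.0, 306.0, 81.0], 15, [189.0, 196.0])]
100 [([558.0, 336.0, 100.0], 14, [205.0, 180.0]), ([471.0, 307.0, 97.0], 12, [188.0, 191.0])]
120 [([558.0, 335.0, 119.0], 15, [205.0, 175.0]), ([471.0, 305.0, 121.0], 14, [187.0, 186.0])]
140 [([556.0, 331.0, 142.0], 28, [204.0, 171.0]), ([471.0, 303.0, 141.0], 19, [187.0, 181.0])]
160 [([556.0, 329.0, 159.0], 29, [204.0, 166.0]), ([469.0, 301.0, 158.0], 35, [186.0, 177.0])]
180 [([557.0, 332.0, 181.0], 38, [203.0, 160.0]), ([468.0, 302.0, 180.0], 38, [185.0, 171.0])]
200 [([559.0, 340.0, 191.0], 10, [203.0, 157.0]), ([471.0, 303.0, 199.0], 29, [185.0, 166.0])]
220 []
```

```bash
sleep 1
```

```text
(no output)
```

View pics/topc.png

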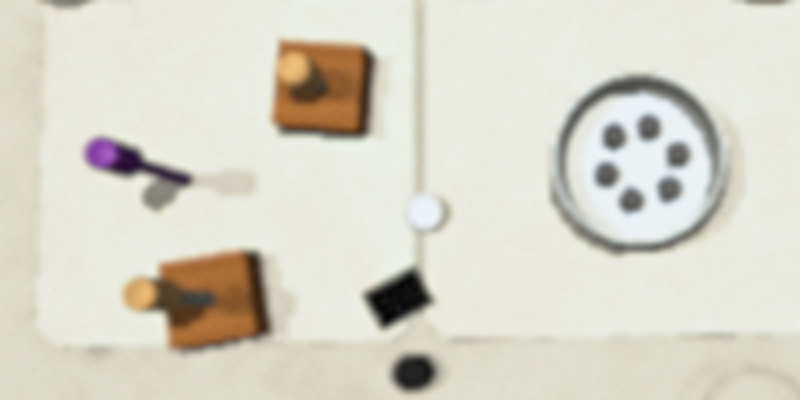

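View pics/scc.png

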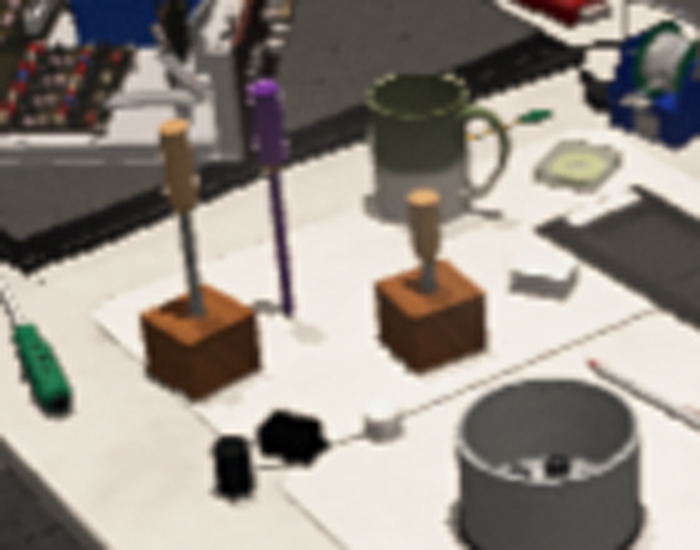

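```bash
python3 - <<'E'
from h import *
from scipy.optimize import least_squares
for nm in('top','scene'):
    w=np.load(nm+'0.npz')['W'];x,y,z=w[...,0],w[...,1],w[...,2]
    m=(z>71)&(z<80)&(x>470)&(x<650)&(y>-80)&(y<100)
    P=w[m]
    r=least_squares(lambda p:np.hypot(P[:,0]-p[0],P[:,1]-p[1])-p[2],[555,10,57],loss='soft_l1',f_scale=1.5)
    print(nm,len(P),r.x, P.min(0),P.max(0),np.median(P[:,2]))
# beads in top by colour
d=np.load('top0.npz');im=d['im'].astype(int).sum(2);w=d['W']
sub=im[195:245,235:285]; m=(sub<330).astype(np.uint8)
n,l,st,ce=cv2.connectedComponentsWithStats(m,connectivity=4)
f=ctrl.grab_frame('top');K=np.array(f['intrinsics']);R=np.array(f['R']);t=np.array(f['t']);C=-R.T@t
def ray(u,v,zz):
    q=cv2.undistortPoints(np.array([[[u,v]]],float),K,np.array([f['k1'],0,0,0.]))[0,0]
    dd=R.T@np.array([q[0],q[1],1]);return C+dd*(zz-C[2])/dd[2]
Q=[]
for i in range(1,n):
    if 8<st[i,4]<60:
        p=ray(ce[i,0]+235,ce[i,1]+195,24);print(st[i,4],p.round(1));Q.append(p)
print(np.mean(Q,0))
# handle top face
for u,v in((134.7,253.3),):
    print('handle top',ray(u,v,200))
s=ctrl.state();O=np.array(s['orientation']);print(O.round(4),s['tcp_pos'])
E
```

```text
top 168 [561.14036298  10.76688628  57.63894053] [502.26808281 -46.95578748  71.00934425] [620.1878451   70.43806412  79.33935292] 74.22521926966328
scene 155 [562.79531009   8.87636483  57.70226653] [502.82892115 -51.3983944   71.08114267] [625.48204279  70.7075082   79.96349229] 74.7253407207714
12 [585.6   3.3  24. ]
14 [579.7  28.5  24. ]
12 [565.3 -16.2  24. ]
14 [552.   34.1  24. ]
10 [540.7  -9.9  24. ]
14 [534.1  16.8  24. ]
[559.56800753   9.44773969  24.        ]
handle top [469.03359249 306.68168925 200.        ]
[[-9.353e-01  3.539e-01 -6.000e-04]
 [ 3.539e-01  9.353e-01 -1.400e-03]
 [ 0.000e+00 -1.500e-03 -1.000e+00]] [229.91144069 607.40469573 214.13746492]
```

```bash
python3 -m inch '[0,0,-30,0,1, 0,0,-26,0,1, -33,-19.5,0,0,1, -33,-19.5,0,0,1, -33,-19.5,0,0,1, -33,-19.5,0,0,1, -33,-19.5,0,0,1, -33,-19.5,0,0,1, -33,-19.5,0,0,1, -33,-19.5,0,0,1, -33,-19.5,0,0,1, -33,-19.5,0,0,1]' 50
python3 -m inch '[0,0,0,0,1,0,0,0,0,1]'
python3 - <<'E'
from h import *
s=ctrl.state();O=np.array(s['orientation']);p=np.array(s['tcp_pos']);print(p,O.round(3).tolist(),s['contact_force'],'need',O.T@(np.array([470,309,170])-p))
grab('scene','pics/s1.png');grab('top','pics/t1.png')
E
```

```text
t: 1.15
tcp_pos: [470.4, 307.0, 270.9]
orientation: [[-0.935, 0.354, -0.0], [0.354, 0.935, -0.0], [0.0, -0.0, -1.0]]
contact_force: [0.7, 0.1, -0.5]
finger_gap: 91.9
t: 1.32
tcp_pos: [471.6, 305.5, 270.5]
orientation: [[-0.933, 0.36, -0.0], [0.36, 0.933, -0.001], [-0.0, -0.001, -1.0]]
contact_force: [-1.0, 0.8, 0.3]
finger_gap: 92.0
[471.59980674 305.52474287 270.4780567 ] [[-0.933, 0.36, -0.0], [0.36, 0.933, -0.001], [-0.0, -0.001, -1.0]] [-0.98924046  0.81071377  0.33962392] need [  2.77891265   2.78697859 100.47381284]
```

View pics/s1.png

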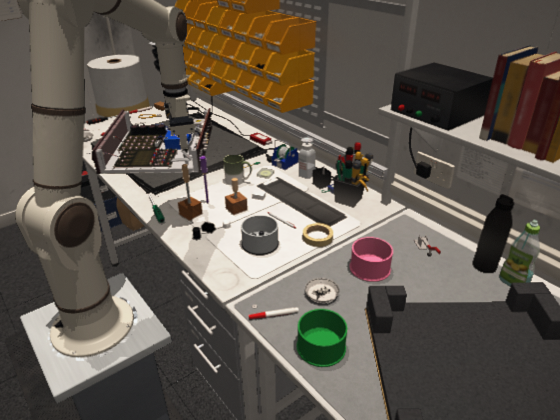

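```bash
python3 - <<'E'
from h import *
f=grab('scene','pics/s2.png');W=world(f)
R=np.array(f['R']);t=np.array(f['t']);K=np.array(f['intrinsics'])
s=ctrl.state();print(s['tcp_pos'],s['t'])
print(cv2.projectPoints(np.array([[471.,306,270],[470,309,200],[560,10,75]]),cv2.Rodrigues(R)[0],t,K,np.array([f['k1'],0,0,0.]))[0].round(1).tolist())
for v in range(60,135,8): print(v,W[v,178].round())
c=f['image'][0:240,100:290];cv2.imwrite('pics/s2c.png',cv2.resize(c,None,fx=3,fy=2.5)[:,:,::-1])
E
```

```text
[468.60118517 310.00146598 270.78851856] 1.4667
[[[181.9, 146.5]], [[183.7, 165.2]], [[258.7, 225.6]]]
60 [480. 274. 556.]
68 [476. 272. 534.]
76 [476. 279. 509.]
84 [469. 271. 488.]
92 [470. 281. 460.]
100 [460. 266. 442.]
108 [455. 264. 418.]
116 [451. 262. 394.]
124 [430. 224. 386.]
132 [430. 232. 357.]
```

View pics/s2c.png

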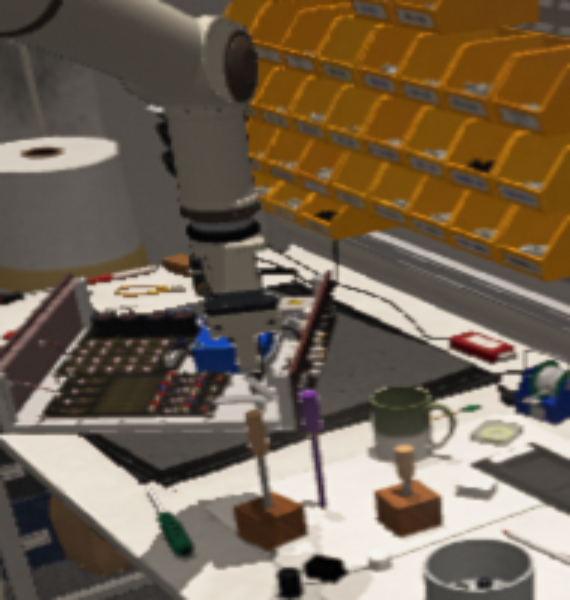

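View pics/t1.png

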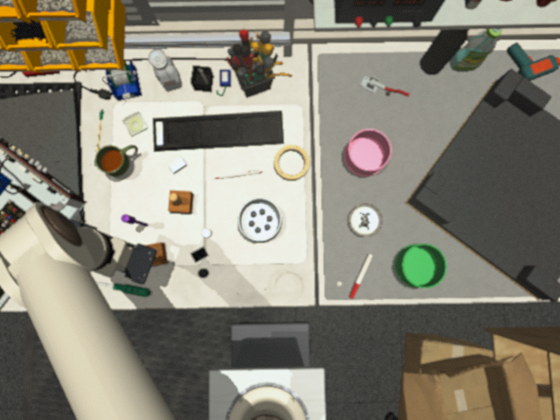

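```bash
python3 -m inch '[0,0,20,0,1,0,0,25,0,1,0,0,25,0,1,0,0,20,0,1,0,0,11,0,1,0,0,0,0,1,0,0,0,0,-1,0,0,0,0,-1,0,0,0,0,-1,0,0,0,0,-1,0,0,0,0,-1,0,0,0,0,-1]' 50
python3 -m inch '[0,0,0,0,-1,0,0,0,0,-1,0,0,0,0,-1,0,0,0,0,-1]'
python3 - <<'E'
from h import *
f=grab('scene')
c=f['image'][80:240,120:270];cv2.imwrite('pics/s3c.png',cv2.resize(c,None,fx=4,fy=3.7)[:,:,::-1])
print(ctrl.state()['tcp_pos'],ctrl.state()['contact_force'],ctrl.state()['moment'])
E
```

```text
t: 2.47
tcp_pos: [470.0, 308.9, 170.6]
orientation: [[-0.935, 0.354, 0.001], [0.354, 0.935, 0.001], [-0.001, 0.001, -1.0]]
contact_force: [-0.2, 0.7, -0.0]
finger_gap: 56.4
t: 2.8
tcp_pos: [469.6, 308.7, 169.9]
orientation: [[-0.935, 0.354, -0.0], [0.354, 0.935, -0.0], [0.0, -0.0, -1.0]]
contact_force: [-0.5, -0.2, -0.7]
finger_gap: 30.0
[469.65012798 308.74104819 169.88549774] [-0.38712321  0.83575481 -0.45165423] [-0.01447771  0.0313623   0.01114833]
```

View pics/s3c.png

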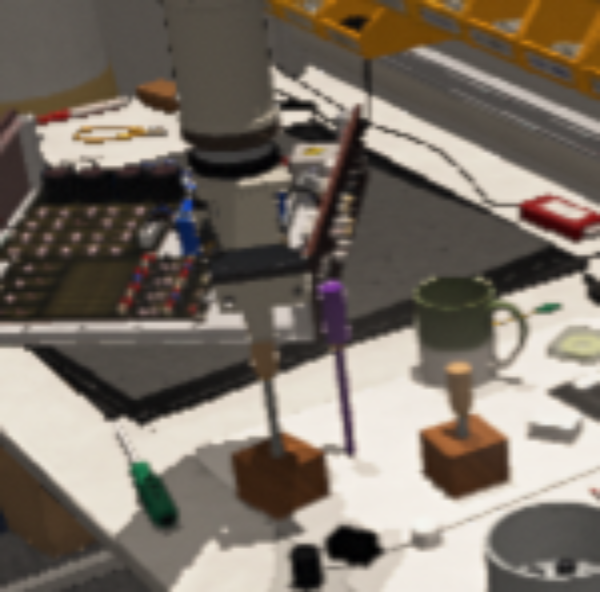

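```bash
python3 -m inch '[0,0,0,0,-1,0,0,0,0,-1,0,0,0,0,-1,0,0,0,0,-1]'
python3 -m inch '[0,0,0,0,-1,0,0,0,0,-1,0,0,0,0,-1,0,0,0,0,-1]'
```

```text
t: 3.18
tcp_pos: [469.7, 308.8, 169.9]
orientation: [[-0.935, 0.354, -0.0], [0.354, 0.935, 0.0], [0.0, 0.0, -1.0]]
contact_force: [0.1, -0.4, -0.6]
finger_gap: 20.9
t: 3.52
tcp_pos: [469.7, 308.8, 169.9]
orientation: [[-0.935, 0.354, -0.0], [0.354, 0.935, 0.0], [0.0, 0.0, -1.0]]
contact_force: [0.2, -0.2, -1.5]
finger_gap: 20.5
```

```bash
python3 -m inch '[0,0,-8,0,-1,0,0,-12,0,-1,0,0,-15,0,-1,0,0,-15,0,-1,0,0,-15,0,-1,0,0,-15,0,-1,0,0,-12,0,-1,0,0,-8,0,-1,0,0,0,0,-1,0,0,0,0,-1]'
python3 - <<'E'
from h import *
for n in('scene','top'):
    f=grab(n);np.savez(n+'4.npz',W=world(f),im=f['image'])
    c=f['image'][80:240,120:270] if n=='scene' else f['image'][180:290,90:230]
    cv2.imwrite(f'pics/{n}4c.png',cv2.resize(c,(600,590))[:,:,::-1])
w=np.load('scene4.npz')['W'];x,y,z=w[...,0],w[...,1],w[...,2]
for zz in range(105,265,10):
    m=(abs(z-zz)<5)&(abs(x-470)<45)&(abs(y-305)<25);print(zz,m.sum(),np.median(w[m],0).round(1) if m.any() else '')
print(ctrl.state()['tcp_pos'],ctrl.state()['contact_force'])
E
```

```text
t: 4.35
tcp_pos: [469.7, 308.8, 270.3]
orientation: [[-0.935, 0.354, 0.001], [0.354, 0.935, 0.0], [-0.0, 0.0, -1.0]]
contact_force: [-0.4, 0.2, -0.9]
finger_gap: 20.0
105 0 
115 4 [470.9 305.7 118.6]
125 7 [471.7 306.8 124.5]
135 8 [471.8 307.  134.9]
145 6 [470.5 305.6 147.2]
155 7 [472.1 308.9 152.7]
165 8 [471.5 305.8 163.4]
175 9 [470.8 305.  175.3]
185 6 [470.7 305.8 185.1]
195 8 [472.  305.3 192.2]
205 7 [469.8 305.  203.4]
215 9 [469.3 303.1 215. ]
225 12 [470.9 306.4 224.2]
235 9 [469.2 305.2 237.1]
245 13 [469.9 302.7 247.6]
255 17 [467.7 301.6 255. ]
[469.17935253 308.33300966 269.04277113] [ 0.14266828 -0.53963365 -1.02648773]
```

View pics/scene4c.png

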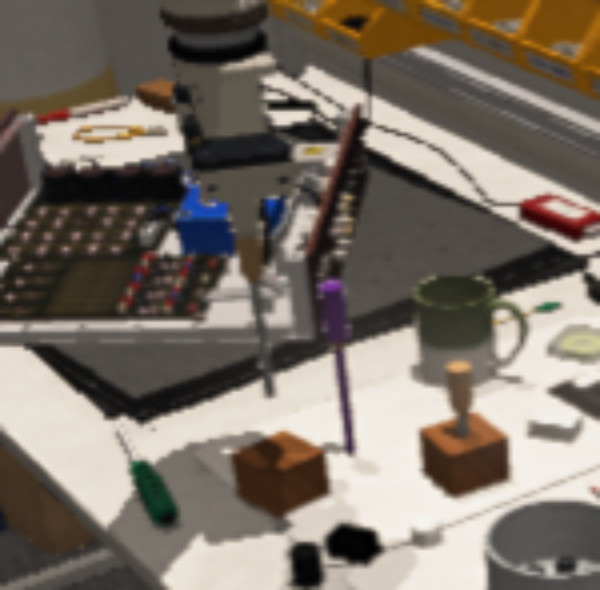

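View pics/top4c.png

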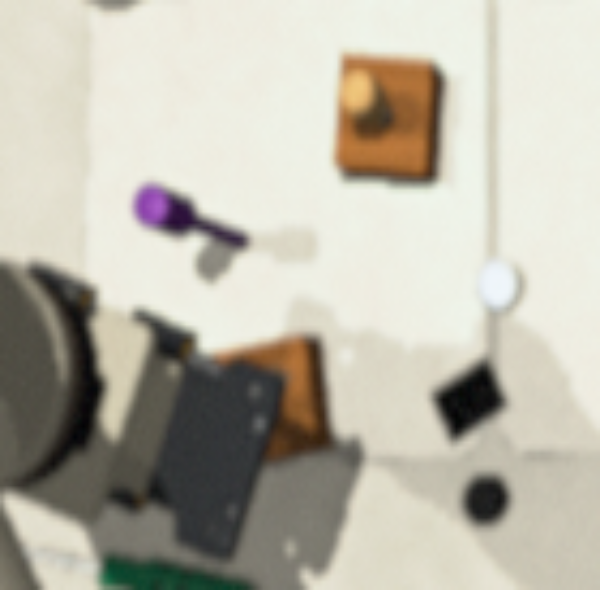

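```bash
python3 -m inch '[-6.5,-8.5,0,0,-1,-13,-17.5,0,0,-1,-18,-24,0,0,-1,-18,-24,0,0,-1,-18,-24,0,0,-1,-20,-26,0,0,-1,-20,-26,0,0,-1,-20,-26,0,0,-1,-18,-24,0,0,-1,-18,-24,0,0,-1,-13,-17.5,0,0,-1,-5.5,-8,0,0,-1]'
python3 -m inch '[0,0,0,0,-1,0,0,0,0,-1,0,0,0,0,-1,0,0,0,0,-1]'
python3 - <<'E'
from h import *
for n in('scene','top'):
    f=grab(n);np.savez(n+'5.npz',W=world(f),im=f['image'])
    c=f['image'][90:270,180:330] if n=='scene' else f['image'][150:300,180:330]
    cv2.imwrite(f'pics/{n}5c.png',cv2.resize(c,(600,590))[:,:,::-1])
w=np.load('scene5.npz')['W'];x,y,z=w[...,0],w[...,1],w[...,2]
for zz in range(105,265,10):
    m=(abs(z-zz)<5)&(abs(x-560)<45)&(abs(y-5)<25);print(zz,m.sum(),np.median(w[m],0).round(1) if m.any() else '')
print(ctrl.state()['tcp_pos'],ctrl.state()['contact_force'])
E
```

```text
t: 5.45
tcp_pos: [557.2, 3.3, 269.0]
orientation: [[-0.933, 0.359, -0.001], [0.359, 0.933, -0.002], [0.001, -0.003, -1.0]]
contact_force: [-0.8, 0.4, -0.5]
finger_gap: 20.2
t: 5.78
tcp_pos: [556.7, 11.3, 269.8]
orientation: [[-0.936, 0.351, -0.0], [0.351, 0.936, 0.001], [0.001, 0.001, -1.0]]
contact_force: [0.8, 0.4, -1.1]
finger_gap: 20.2
105 1 [560.8  13.  109.8]
115 3 [558.8   9.4 116.4]
125 10 [558.4   8.9 124.6]
135 5 [558.3   7.  135.1]
145 11 [557.5   8.5 143.2]
155 12 [558.2   8.2 154.9]
165 11 [558.7   9.  166.6]
175 8 [558.2   9.2 175.7]
185 9 [556.5   9.5 186.1]
195 7 [556.    9.6 195.2]
205 9 [556.1   6.6 203.9]
215 7 [556.9   7.1 213.6]
225 9 [557.8   7.5 225.7]
235 10 [557.3   6.1 236.4]
245 17 [553.7   2.2 247.7]
255 21 [554.8   2.9 254.5]
[556.95351385  10.69190393 269.96129512] [-0.65929044 -0.01139576 -0.33173873]
```

View pics/scene5c.png

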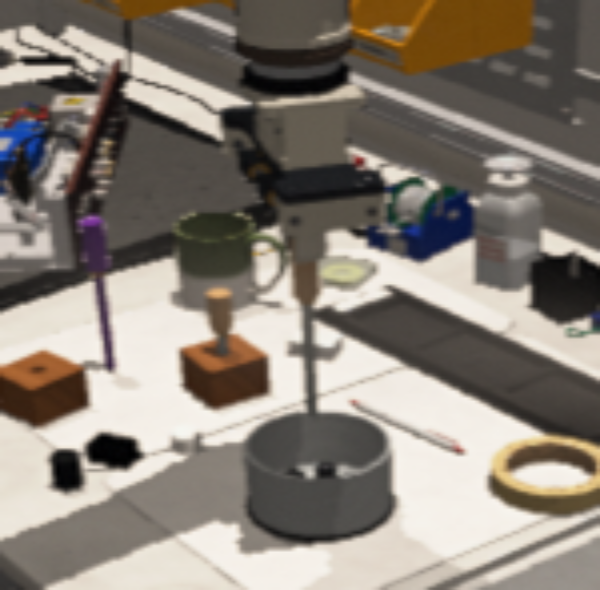

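View pics/top5c.png

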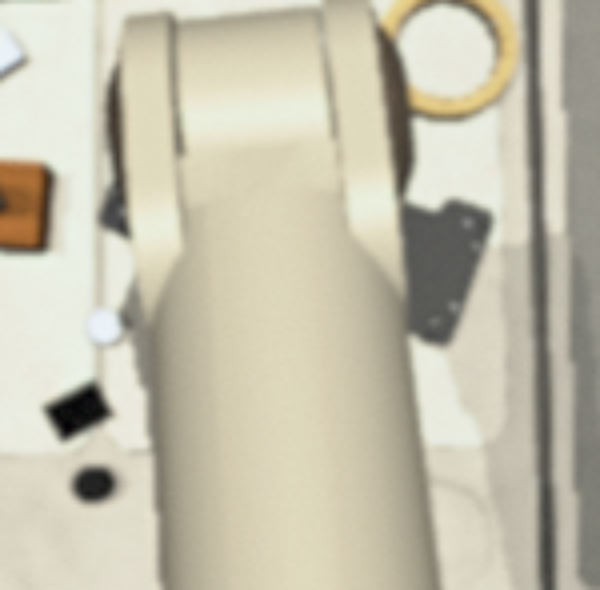

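```bash
python3 -m inch '[-0.5,-1.4,5,0,-1,0,0,10,0,-1,0,0,14,0,-1,0,0,14,0,-1,0,0,14,0,-1,0,0,13,0,-1,0,0,10,0,-1,0,0,7,0,-1,0,0,5,0,-1,0,0,3,0,-1,0,0,0,0,-1,0,0,0,0,-1]'
python3 - <<'E'
from h import *
f=grab('scene');c=f['image'][90:270,180:330];cv2.imwrite(f'pics/s6c.png',cv2.resize(c,(600,590))[:,:,::-1])
w=world(f);x,y,z=w[...,0],w[...,1],w[...,2]
for zz in range(75,145,10):
    m=(abs(z-zz)<5)&(abs(x-560)<25)&(abs(y-8)<20);print(zz,m.sum(),np.median(w[m],0).round(1) if m.any() else '')
E
```

```text
t: 6.88
tcp_pos: [557.5, 7.4, 175.2]
orientation: [[-0.935, 0.354, 0.001], [0.354, 0.935, 0.0], [-0.001, 0.0, -1.0]]
contact_force: [-0.7, -0.1, -0.9]
finger_gap: 20.8
75 7 [557.7   5.3  76.6]
85 7 [557.8   4.4  85.6]
95 9 [558.7   5.7  95.5]
105 9 [557.5   3.2 108. ]
115 6 [558.7   4.5 115.1]
125 9 [559.3   5.1 124.2]
135 7 [558.9   4.  134.5]
```

View pics/s6c.png

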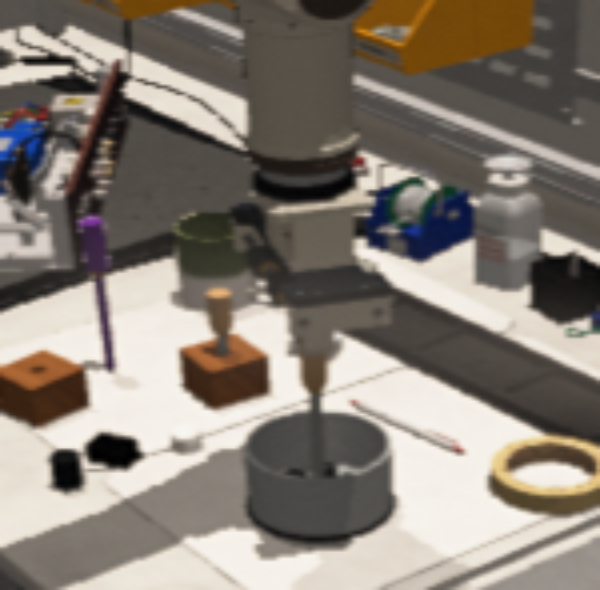

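```bash
python3 -m inch '[2,0.5,0,0,-1,4,0.5,0,0,-1,4.5,0.5,0,0,-1,4.5,0,0,0,-1,4.5,0,0,0,-1,4.5,0,0,0,-1,3,0,0,0,-1,0,0,0,0,-1]'
python3 -m inch '[-0.4,4.7,0,0,-1,-1.2,4.55,0,0,-1,-2,4.25,0,0,-1,-2.7,3.85,0,0,-1,-3.35,3.35,0,0,-1,-3.85,2.7,0,0,-1,-4.25,2,0,0,-1,-4.55,1.2,0,0,-1,-4.7,0.4,0,0,-1,-4.7,-0.4,0,0,-1,-4.55,-1.2,0,0,-1,-4.25,-2,0,0,-1]'
python3 - <<'E'
from h import *
f=grab('scene');c=f['image'][90:270,180:330];cv2.imwrite(f'pics/s7c.png',cv2.resize(c,(600,590))[:,:,::-1])
w=world(f);x,y,z=w[...,0],w[...,1],w[...,2]
T=np.array(ctrl.state()['tcp_pos'])
print(T)
for zz in range(85,145,10):
    m=(abs(z-zz)<5)&(abs(x-T[0])<25)&(abs(y-T[1])<20);print(zz,m.sum(),np.median(w[m],0).round(1) if m.any() else '')
E
```

```text
t: 7.6
tcp_pos: [531.6, 18.7, 174.9]
orientation: [[-0.935, 0.353, -0.0], [0.353, 0.935, 0.0], [0.0, -0.0, -1.0]]
contact_force: [-0.3, -0.3, -0.4]
finger_gap: 20.2
t: 8.6
tcp_pos: [579.1, 25.5, 174.9]
orientation: [[-0.935, 0.354, 0.0], [0.354, 0.935, 0.0], [-0.0, 0.0, -1.0]]
contact_force: [-0.6, 0.2, -0.8]
finger_gap: 20.2
[579.65806536  24.34436139 174.91615886]
85 7 [578.7  24.9  84.2]
95 8 [579.1  21.9  97.8]
105 7 [577.6  22.5 104.3]
115 9 [578.7  23.1 113.9]
125 7 [579.6  21.4 123.8]
135 9 [580.   24.6 134.3]
```

View pics/s7c.png

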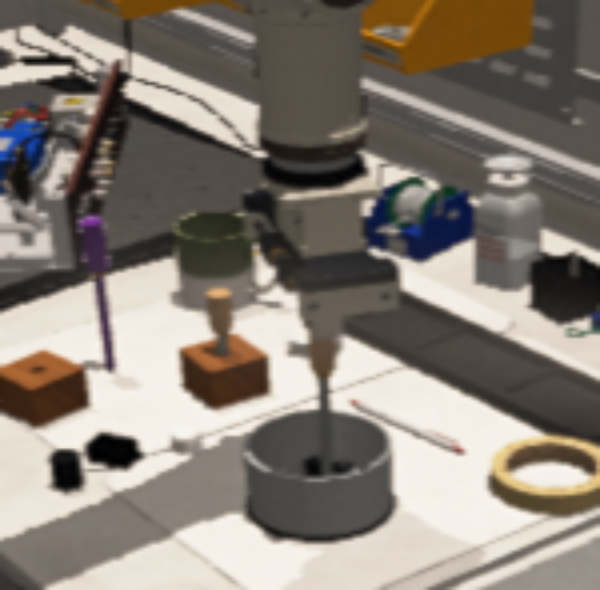

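```bash
python3 -m inch '[-3.85,-2.7,0,0,-1,-3.35,-3.35,0,0,-1,-2.7,-3.85,0,0,-1,-2,-4.25,0,0,-1,-1.2,-4.55,0,0,-1,-0.4,-4.7,0,0,-1,0.4,-4.7,0,0,-1,1.2,-4.55,0,0,-1,2,-4.25,0,0,-1,2.7,-3.85,0,0,-1,3.35,-3.35,0,0,-1,3.85,-2.7,0,0,-1]'
python3 -m inch '[4.25,-2,0,0,-1,4.55,-1.2,0,0,-1,4.7,-0.4,0,0,-1,4.7,0.4,0,0,-1,4.55,1.2,0,0,-1,4.25,2,0,0,-1,3.85,2.7,0,0,-1,3.35,3.35,0,0,-1,2.7,3.85,0,0,-1,2,4.25,0,0,-1,1.2,4.55,0,0,-1,0.4,4.7,0,0,-1]'
python3 -m inch '[-0.4,4.7,0,0,-1,-1.2,4.55,0,0,-1,-2,4.25,0,0,-1,-2.7,3.85,0,0,-1,-3.35,3.35,0,0,-1,-3.85,2.7,0,0,-1,-4.25,2,0,0,-1,-4.55,1.2,0,0,-1,-4.7,0.4,0,0,-1,-4.7,-0.4,0,0,-1,-4.55,-1.2,0,0,-1,-4.25,-2,0,0,-1]'
python3 - <<'E'
from h import *
f=grab('scene');c=f['image'][90:270,180:330];cv2.imwrite(f'pics/s8c.png',cv2.resize(c,(600,590))[:,:,::-1])
w=world(f);x,y,z=w[...,0],w[...,1],w[...,2]
T=np.array(ctrl.state()['tcp_pos'])
print(T)
for zz in range(85,145,10):
    m=(abs(z-zz)<5)&(abs(x-T[0])<25)&(abs(y-T[1])<20);print(zz,m.sum(),np.median(w[m],0).round(1) if m.any() else '')
E
```

```text
t: 9.65
tcp_pos: [561.5, -18.1, 175.0]
orientation: [[-0.935, 0.354, 0.0], [0.354, 0.935, -0.0], [-0.0, 0.0, -1.0]]
contact_force: [-0.1, -0.4, -0.6]
finger_gap: 20.8
t: 10.65
tcp_pos: [532.4, 19.0, 174.9]
orientation: [[-0.935, 0.354, -0.0], [0.354, 0.935, 0.0], [0.0, 0.0, -1.0]]
contact_force: [0.4, -0.5, -1.0]
finger_gap: 20.5
t: 11.65
tcp_pos: [579.1, 25.5, 174.9]
orientation: [[-0.935, 0.354, 0.0], [0.354, 0.935, 0.0], [-0.0, 0.0, -1.0]]
contact_force: [-1.2, 0.0, -0.5]
finger_gap: 20.7
[579.6430188   24.30665425 174.90481912]
85 9 [579.8  22.5  86.4]
95 5 [578.2  23.1  95.1]
105 8 [578.3  22.1 105.5]
115 9 [578.2  22.2 114.9]
125 7 [580.1  22.7 122.6]
135 9 [579.4  21.  135.1]
```

View pics/s8c.png

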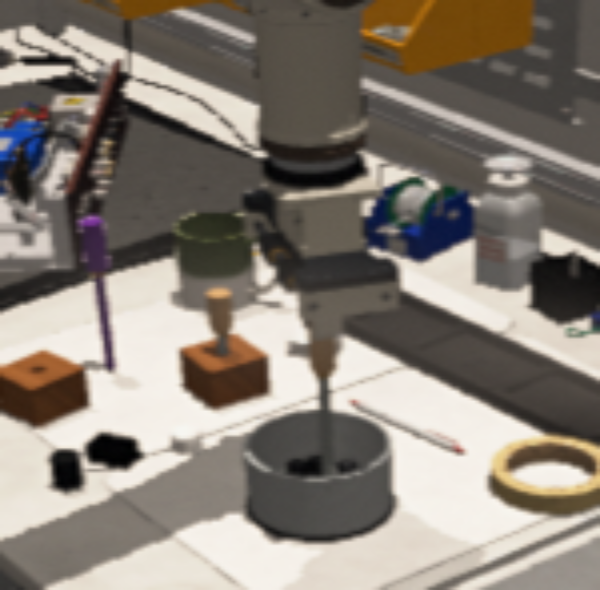

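```bash
python3 -m inch '[-3.85,-2.7,0,0,-1,-3.35,-3.35,0,0,-1,-2.7,-3.85,0,0,-1,-2,-4.25,0,0,-1,-1.2,-4.55,0,0,-1,-0.4,-4.7,0,0,-1,0.4,-4.7,0,0,-1,1.2,-4.55,0,0,-1,2,-4.25,0,0,-1,2.7,-3.85,0,0,-1,3.35,-3.35,0,0,-1,3.85,-2.7,0,0,-1]'
python3 -m inch '[4.25,-2,0,0,-1,4.55,-1.2,0,0,-1,4.7,-0.4,0,0,-1,4.7,0.4,0,0,-1,4.55,1.2,0,0,-1,4.25,2,0,0,-1,3.85,2.7,0,0,-1,3.35,3.35,0,0,-1,2.7,3.85,0,0,-1,2,4.25,0,0,-1,1.2,4.55,0,0,-1,0.4,4.7,0,0,-1]'
python3 -m inch '[-0.4,4.7,0,0,-1,-1.2,4.55,0,0,-1,-2,4.25,0,0,-1,-2.7,3.85,0,0,-1,-3.35,3.35,0,0,-1,-3.85,2.7,0,0,-1,-4.25,2,0,0,-1,-4.55,1.2,0,0,-1,-4.7,0.4,0,0,-1,-4.7,-0.4,0,0,-1,-4.55,-1.2,0,0,-1,-4.25,-2,0,0,-1]'
python3 -m inch '[-3.85,-2.7,0,0,-1,-3.35,-3.35,0,0,-1,-2.7,-3.85,0,0,-1,-2,-4.25,0,0,-1,-1.2,-4.55,0,0,-1,-0.4,-4.7,0,0,-1,0.4,-4.7,0,0,-1,1.2,-4.55,0,0,-1,2,-4.25,0,0,-1,2.7,-3.85,0,0,-1,3.35,-3.35,0,0,-1,3.85,-2.7,0,0,-1]'
python3 -m inch '[4.25,-2,0,0,-1,4.55,-1.2,0,0,-1,4.7,-0.4,0,0,-1,4.7,0.4,0,0,-1,4.55,1.2,0,0,-1,4.25,2,0,0,-1,3.85,2.7,0,0,-1,3.35,3.35,0,0,-1,2.7,3.85,0,0,-1,2,4.25,0,0,-1,1.2,4.55,0,0,-1,0.4,4.7,0,0,-1]'
python3 - <<'E'
from h import *
f=grab('scene');c=f['image'][90:270,180:330];cv2.imwrite(f'pics/s9c.png',cv2.resize(c,(600,590))[:,:,::-1])
w=world(f);x,y,z=w[...,0],w[...,1],w[...,2]
T=np.array(ctrl.state()['tcp_pos'])
print(T)
for zz in range(85,145,10):
    m=(abs(z-zz)<5)&(abs(x-T[0])<25)&(abs(y-T[1])<20);print(zz,m.sum(),np.median(w[m],0).round(1) if m.any() else '')
E
```

```text
t: 12.7
tcp_pos: [561.5, -18.1, 174.9]
orientation: [[-0.935, 0.354, -0.0], [0.354, 0.935, 0.0], [0.0, -0.0, -1.0]]
contact_force: [0.9, 0.9, -1.4]
finger_gap: 20.5
t: 13.7
tcp_pos: [532.5, 19.0, 174.9]
orientation: [[-0.935, 0.354, 0.0], [0.354, 0.935, 0.0], [0.0, 0.0, -1.0]]
contact_force: [0.6, -0.2, -1.8]
finger_gap: 20.6
t: 14.7
tcp_pos: [579.0, 25.5, 174.9]
orientation: [[-0.935, 0.354, -0.0], [0.354, 0.935, -0.0], [0.0, -0.0, -1.0]]
contact_force: [0.0, -0.1, -0.1]
finger_gap: 20.6
t: 15.7
tcp_pos: [561.5, -18.1, 174.9]
orientation: [[-0.935, 0.354, -0.0], [0.354, 0.935, -0.0], [0.0, -0.0, -1.0]]
contact_force: [-0.4, 0.3, -1.2]
finger_gap: 20.2
t: 16.7
tcp_pos: [532.5, 19.0, 174.9]
orientation: [[-0.935, 0.354, 0.0], [0.354, 0.935, 0.0], [-0.0, 0.0, -1.0]]
contact_force: [-0.8, -0.1, -1.5]
finger_gap: 20.3
[532.93988078  20.21188619 174.9829679 ]
85 8 [535.2  17.4  83.4]
95 10 [533.3  16.1  95.8]
105 9 [532.5  16.3 103.8]
115 8 [532.5  17.5 114.2]
125 7 [532.2  15.6 122.8]
135 9 [532.5  14.9 135.4]
```

View pics/s9c.png

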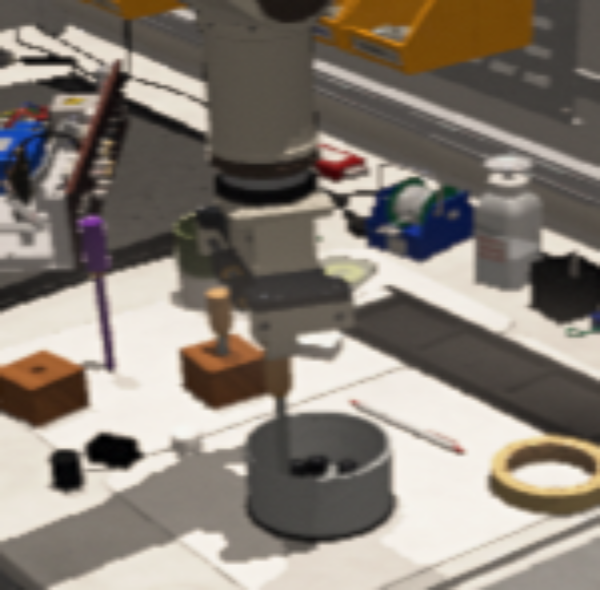

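```bash
python3 -m inch '[0,0,1.5,0,-1,0,0,1.5,0,-1,0,0,0,0,-1,0,0,0,0,-1]'
python3 -m inch '[0,0,0,0,1,0,0,0,0,1,0,0,0,0,1,0,0,0,0,1,0,0,0,0,1,0,0,0,0,1,0,0,0,0,1,0,0,0,0,1,0,0,0,0,1,0,0,0,0,1]'
python3 - <<'E'
from h import *
f=grab('scene');c=f['image'][90:270,180:330];cv2.imwrite(f'pics/s10c.png',cv2.resize(c,(600,590))[:,:,::-1])
E
```

```text
t: 17.08
tcp_pos: [532.3, 17.9, 171.6]
orientation: [[-0.935, 0.354, -0.001], [0.354, 0.935, -0.0], [0.0, -0.0, -1.0]]
contact_force: [-1.4, 0.6, -0.6]
finger_gap: 20.4
t: 17.92
tcp_pos: [532.4, 18.3, 171.9]
orientation: [[-0.935, 0.354, -0.0], [0.354, 0.935, 0.0], [0.0, 0.0, -1.0]]
contact_force: [-0.3, 0.0, -0.2]
finger_gap: 82.5
```

View pics/s10c.png

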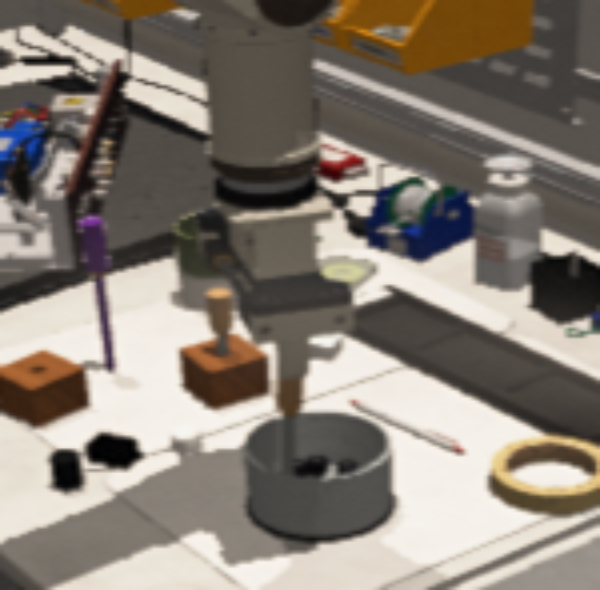

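```bash
python3 -m inch '[0,0,0,0,1,0,0,0,0,1,0,0,0,0,1,0,0,0,0,1]'
python3 - <<'E'
from h import *
f=grab('scene');c=f['image'][150:260,210:310];cv2.imwrite(f'pics/s11c.png',cv2.resize(c,(540,594),interpolation=2)[:,:,::-1])
w=world(f);x,y,z=w[...,0],w[...,1],w[...,2]
im=f['image'].astype(int)
for zz in range(85,205,10):
    m=(abs(z-zz)<5)&(abs(x-532)<60)&(abs(y-18)<60);print(zz,m.sum(),np.median(w[m],0).round(1) if m.any() else '')
E
```

```text
t: 18.3
tcp_pos: [532.4, 18.3, 171.9]
orientation: [[-0.935, 0.354, -0.0], [0.354, 0.935, 0.0], [0.0, -0.0, -1.0]]
contact_force: [0.0, -0.1, -0.2]
finger_gap: 92.0
85 8 [527.9   0.7  84.9]
95 7 [527.5  -1.3  94.9]
105 9 [527.5  -0.6 106.1]
115 9 [527.8  -3.1 116.1]
125 8 [526.3  -5.8 124.3]
135 6 [524.5 -10.9 136.5]
145 17 [523.4 -14.8 145.9]
155 15 [520.8 -14.9 155.7]
165 19 [522.8 -18.4 164.3]
175 14 [521.  -19.1 174.8]
185 4 [515.1 -24.9 184.2]
195 12 [512.9 -36.4 194.5]
```

View pics/s11c.png

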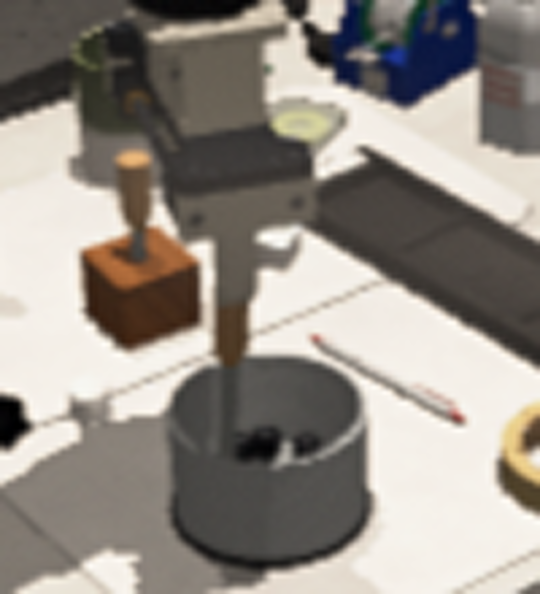

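```bash
python3 -m inch '[0,0,-4,0,1,0,0,-6,0,1,0,0,-8,0,1,0,0,-8,0,1,0,0,-8,0,1,0,0,-8,0,1,0,0,-10,0,1,0,0,-10,0,1,0,0,-12,0,1,0,0,-12,0,1,0,0,-14,0,1,0,0,-14,0,1]'
python3 - <<'E'
from h import *
f=grab('scene');c=f['image'][100:270,190:330];cv2.imwrite(f'pics/s12c.png',cv2.resize(c,(490,595),interpolation=2)[:,:,::-1])
E
```

```text
t: 19.35
tcp_pos: [532.3, 18.3, 287.2]
orientation: [[-0.935, 0.354, 0.0], [0.354, 0.935, 0.0], [-0.0, 0.0, -1.0]]
contact_force: [-0.0, -0.0, 0.1]
finger_gap: 91.6
```

View pics/s12c.png

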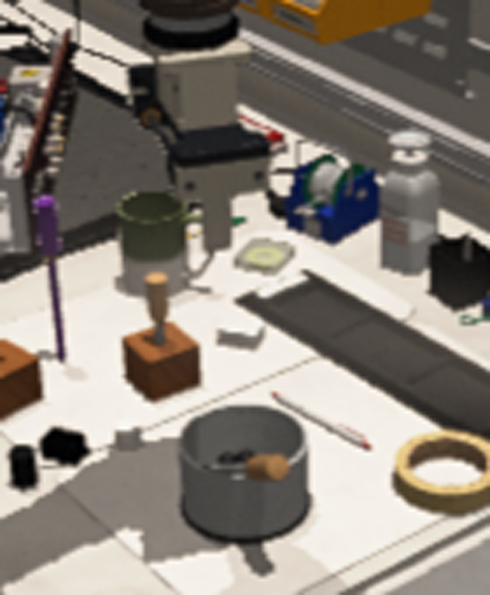

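```bash
python3 -m inch '[0,10,-10,0,1,10,20,-10,0,1,20,20,0,0,1,20,25,0,0,1,20,25,0,0,1,20,25,0,0,1,20,25,0,0,1,20,25,0,0,1,15,25,0,0,1,5,15,0,0,1,0,0,0,0,1,0,0,0,0,1]'
python3 - <<'E'
from h import *
f=grab('scene');c=f['image'][180:270,200:310];cv2.imwrite(f'pics/s13c.png',cv2.resize(c,(700,572),interpolation=2)[:,:,::-1])
w=world(f)
f=grab('top','pics/t13.png');np.savez('top13.npz',W=world(f),im=f['image']);c=f['image'][180:260,215:315];cv2.imwrite(f'pics/t13c.png',cv2.resize(c,(700,560),interpolation=2)[:,:,::-1])
wt=world(f)
for w in(w,wt):
  x,y,z=w[...,0],w[...,1],w[...,2]
  for zz in range(55,145,8):
    m=(abs(z-zz)<4)&(abs(x-555)<120)&(y<-10 if zz>70 else y<40)&(y>-200)&(np.hypot(x-561,y-10)<(200 if zz>80 else 50));print(zz,m.sum(),np.median(w[m],0).round(1) if m.any() else '')
E
```

```text
t: 20.4
tcp_pos: [467.5, 273.8, 305.6]
orientation: [[-0.936, 0.351, -0.001], [0.351, 0.936, -0.0], [0.001, -0.001, -1.0]]
contact_force: [0.4, -0.2, -0.1]
finger_gap: 92.0
55 4 [544.7   2.4  52.6]
63 5 [540.7 -11.6  63.3]
71 3 [538.6 -21.7  70. ]
79 2 [536.7 -28.8  76.4]
87 4 [527.1 -57.3  87.3]
95 10 [525.8 -54.8  93.6]
103 14 [524.2 -68.  103.7]
111 19 [521.6 -87.9 112.6]
119 30 [524.8 -91.1 119. ]
127 5 [524.8 -88.3 125.2]
135 0 
143 0 
55 17 [547.1   5.8  53.4]
63 17 [543.4  -8.2  62.9]
71 18 [540.2 -21.8  70.2]
79 8 [538.  -30.   78.3]
87 12 [534.2 -40.7  88.2]
95 29 [534.7 -48.5  94.3]
103 38 [531.2 -59.  103.2]
111 48 [527.7 -71.9 111.8]
119 42 [526.8 -84.4 119.1]
127 10 [524.  -85.7 123.9]
135 0 
143 0
```

View pics/s13c.png

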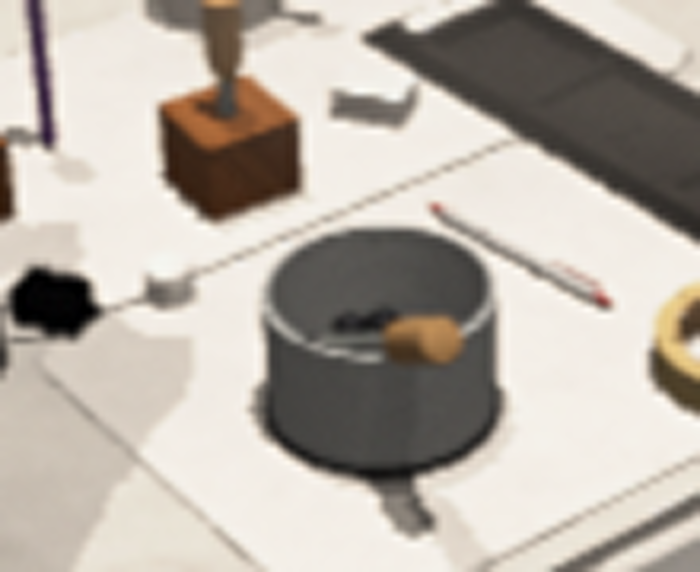

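View pics/t13c.png

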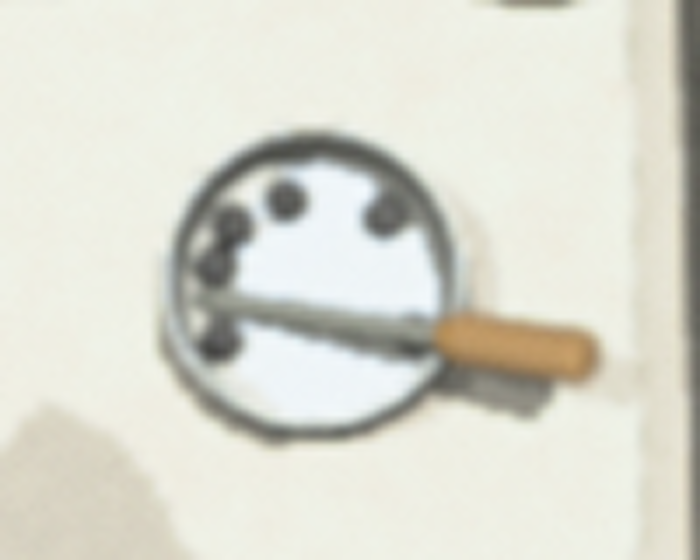

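```bash
python3 -m inch '[0,0,0,0,1,0,0,0,0,1,0,0,0,0,1,0,0,0,0,1,0,0,0,0,1,0,0,0,0,1,0,0,0,0,1,0,0,0,0,1]'
python3 - <<'E'
from h import *
f=grab('top');K=np.array(f['intrinsics']);R=np.array(f['R']);t=np.array(f['t']);C=-R.T@t
o=np.load('top13.npz');a=o['im'][180:260,215:315].astype(int);b=f['image'][180:260,215:315].astype(int)
print('change',abs(a-b).mean(),np.percentile(abs(a-b),99.9))
W=world(f);x,y,z=W[...,0],W[...,1],W[...,2]
def ray(u,v,zz):
    q=cv2.undistortPoints(np.array([[[u,v]]],float),K,np.array([f['k1'],0,0,0.]))[0,0]
    dd=R.T@np.array([q[0],q[1],1]);return (C+dd*(zz-C[2])/dd[2])[:2]
S=np.array([[585.6,3.3],[579.7,28.5],[565.3,-16.2],[552,34.1],[540.7,-9.9],[534.1,16.8]])
for u,v in((285,200),(232,225),(213,265),(218,340),(387,213),(415,335)):
    p=ray(u/7+214.6,v/7+179.6,26);print(p.round(1),'r',np.hypot(*(p-[560,10])).round(1),'dist to slots',np.hypot(*(S-p).T).round(0))
for (u,v,zz) in((200,297,18),(592,355,115)): print(ray(u/7+214.6,v/7+179.6,zz).round(1))
m=(np.hypot(x-561,y-10)<52)&(z>8)&(z<40);print('low pts',m.sum())
s=ctrl.state();print(s['t'],s['tcp_pos'],s['contact_force'])
E
```

```text
t: 21.17
tcp_pos: [468.2, 272.5, 305.9]
orientation: [[-0.935, 0.354, -0.0], [0.354, 0.935, 0.0], [0.0, 0.0, -1.0]]
contact_force: [-0.0, 0.4, -0.4]
finger_gap: 91.8
change 0.8037916666666667 5.0
[595.2  22.1] r 37.2 dist to slots [21. 17. 49. 45. 63. 61.]
[585.4  43.7] r 42.2 dist to slots [40. 16. 63. 35. 70. 58.]
[569.3  51.5] r 42.5 dist to slots [51. 25. 68. 24. 68. 49.]
[538.9  49.8] r 45.0 dist to slots [66. 46. 71. 20. 60. 33.]
[589.2 -19.1] r 41.2 dist to slots [23. 49. 24. 65. 49. 66.]
[539.5 -29.6] r 44.6 dist to slots [57. 71. 29. 65. 20. 47.]
[557.1  57.4]
[523.7 -95.7]
low pts 691
21.2167 [468.20628532 272.56469225 305.91225403] [ 0.27009466 -0.31012235  0.36587567]
```

```bash
python3 -c "
from plant import ctrl
print(ctrl.job_done())"
```

```text
the job is handed in; nothing more can be done
None
```

The beads are stirred: I gripped the long rod by its handle, lowered it into the clear middle of the bowl and stirred three full rounds. The circle was about 27 mm in radius, with the foot about 5 mm above the inner floor. I then let go, drew the arm well clear and handed the job in at about 21 s; no verdict is given.

- **Rod:** after release it leaned on a finger, then settled over the rim as I lifted away. It leans about 54° (limit 74°). Its foot is on the bowl floor, about 48 mm from the axis (limit 56 mm), and it had stopped moving. It leans more than I wanted, so it is propped in the bowl rather than upright.
- **Beads:** all six are visible in the bowl, 37–45 mm from the axis. Every one lies at least 16 mm from any of the starting spots.
- **Forces and contact:** contact forces stayed around 1–2 N at every reading. The gripper is open and touches nothing.
- **Accuracy:** the two cameras disagreed by about 2 mm on the bowl centre. I could not see the foot while stirring, so its position and height come from the visible shaft and the tool's position.

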